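Stack the loose gears on their storage posts

ROBOT

A 7-joint arm with a two-finger parallel gripper is mounted at the origin on a cart in front of the work surface, level with it; the furniture and walls round the work are solid. World frame = base frame: x ahead of the robot, y to its left, z up, the work surface at z = 0. Lengths are in mm, angles in degrees, forces in N, time in s.
With the tool pointing down it reaches from about 425 to 875 mm from the base axis. Payload 4.7 kg.
Tool frame: the origin (TCP) lies at the very end of the fingers, on their centre line; the grasp point (between the pads) lies 19 mm behind it; y points along the fingers, x is the direction in which the jaws open and shut, and the axes are right-handed (so a half turn about y gives the same grasp; the last joint's range is limited). The gripper opens to 87 mm and grips with 3 to 60 N. Pads are 19 mm wide; open, the fingers measure 117 mm over their backs; the gripper's body (75 mm by 190 mm) begins 51 mm behind the grasp point.
Start: joints at [75.006, 18.392, -4.016, 83.108, 1.295, 78.541, -3.26], TCP at [176.985, -625.461, 222.587] pointing down, gripper open.
Joint ranges: [-163.93, 163.93], [-17.29, 119.83], [-79.2, 71.16], [3.27, 140.29], [-89.18, 269.18], [5.43, 117.66], [-154.24, 154.24]. Speed limits (degrees/s): [147.25, 147.25, 180, 180, 180, 180, 180].

INTERFACE

Orientations are given as [roll, pitch, yaw] about the fixed x, y, z axes, in that order (R = Rz(yaw) Ry(pitch) Rx(roll)).
In Python, from workcell import r gives the robot as it stands.
- The arm moves only by the tool step_arm, never from a script. Its argument "increments" is a list of rows, each an object with "translation": the shift along the tool's x, y, z in cm, a list of three; "dr": the turn, a rotation vector about the tool's x, y, z in degrees, a list of three. In form: [{"translation": [x, y, z], "dr": [rx, ry, rz]}, ...]. A call has 1 to 10 rows; each row is the pose to reach, as a shift and turn from the pose measured when the call began, along the tool's axes at that moment; what a row does not reach only later rows make up. A row lasts 1/8 s, in which the tool goes at most 62.5 mm and 10.7 degrees, less where a joint would pass 70% of its speed; a pose out of reach is approached as far as the arm can. A call with a gripper value outside its range is refused whole. "hand" is the opening, from 0 (shut) to 1 (fully open), set as the call begins (left out, the last holds). The fingers move at their own pace and stop on an object; "grip_force" is the grip in N (left out, the last holds). Time passes only in rows, so rows that repeat a pose let the fingers close. It gives the time, the measured TCP pose, the force and the opening at its end, in the units of the state.
- r.observe(): the state, without advancing time (a new reading comes with each control period).
- r.capture(name): name is "scene" or "side" or "wrist"; returns a dict with "pixels" (384x512x3 uint8, red, green, blue), "intrinsics" (3x3 intrinsics, pixels), "R" (3x3) and "t" (3): a world point X has camera coordinates R X + t. Camera axes: x right, y down, z forward; pixel columns grow to the right and rows downward; lengths in mm; the calibration is good to about 2 mm. The wrist camera is an equidistant fisheye: a pixel r from the principal point sees the ray r / f radians off the axis. A picture is of the moment at which its call begins. There is no depth.
- r.job_done(): hands the job in, once; it reports no verdict.
Trained networks look in a picture, given as the dict that the camera call returned (one of the last four; its "shot" number tells which), for a name from the list of things; names that differ only in an ending like _2 or _b are one class to them, and where a whole thing is asked for, a point or a joint stands for the part that bears it (a point fixed in the world has none). Each returns a list of dicts, best first, with "p" (0 to 1); they miss things now and then, are a little off and sometimes report something else, mostly with a low value. They report only what shows in the picture. A call takes as long as a camera call. They do not tell look-alikes from the thing itself.
- r.recognise(picture, label): "centre" ([x, y, z] in mm, in the coordinates of the camera as it stood for that picture, good to about 4 mm: the middle of the surface that is visible of it).
- r.mark_of(picture, label): "centre" ([x, y, z] in mm, in the coordinates of the camera as it stood for that picture, good to about 4 mm: a listed point, or the origin of a listed thing).
The state is a dict: "time": time; "qpos": joint angles; "dq": joint speeds; "joint_efforts": joint torques, N m; "ee_pos": TCP position; "tcp_rot": TCP orientation; "force": force on the tool from outside, world axes, zero at the start; "torque": the same for the moment, N m; "finger_gap": finger opening in mm.
Only numpy, scipy, OpenCV 4.12 (cv2) and the standard library are available. Lean on these libraries where they do the work, as an engineer would, in place of code of your own. Each camera call takes 0.05 s, during which the arm holds its last target.

TASK

Put the five loose gears away on the two storage stands: the three grey steel gears over the post of the blue stand and the two yellow brass gears over the post of the red stand, hubs up, each stack with the gear of most teeth at the bottom and the fewest at the top, every gear lying flat on the one below. Leave the valve spring, the spark plug and the roll of tape where they are.

Things in the scene. Friction and masses are not known exactly. Their poses are not given: they have to be found in the camera images.
- steel_large: the large steel (grey) spur gear: 32 teeth, 85 mm over the teeth. Toothed rim 9 mm thick, and above it a plain round hub 42 mm across and 12 mm high to grip it by (21 mm high in all); a 30 mm hole goes right through. Lies flat, hub up, on the bench. 204 g or so. Origin: on its axis, at the underside; z up along the axis
- steel_medium: the medium steel (grey) spur gear: 26 teeth, 70 mm over the teeth. Toothed rim 9 mm thick, and above it a plain round hub 42 mm across and 12 mm high to grip it by (21 mm high in all); a 30 mm hole goes right through. Lies flat, hub up, on the bench. 168 g or so. Origin: on its axis, at the underside; z up along the axis
- steel_small: the small steel (grey) spur gear: 20 teeth, 55 mm over the teeth. Toothed rim 9 mm thick, and above it a plain round hub 42 mm across and 12 mm high to grip it by (21 mm high in all); a 30 mm hole goes right through. Lies flat, hub up, on the bench. 132 g or so. Origin: on its axis, at the underside; z up along the axis
- brass_large: the larger brass (yellow) spur gear: 29 teeth, 77.5 mm over the teeth. Toothed rim 9 mm thick, and above it a plain round hub 42 mm across and 12 mm high to grip it by (21 mm high in all); a 30 mm hole goes right through. Lies flat, hub up, on the bench. 186 g or so. Origin: on its axis, at the underside; z up along the axis
- brass_small: the smaller brass (yellow) spur gear: 21 teeth, 57.5 mm over the teeth. Toothed rim 9 mm thick, and above it a plain round hub 42 mm across and 12 mm high to grip it by (21 mm high in all); a 30 mm hole goes right through. Lies flat, hub up, on the bench. 138 g or so. Origin: on its axis, at the underside; z up along the axis
- blue_stand: storage stand for the steel gears, fixed to the bench: a square blue base plate 90 x 90 mm, 10 mm thick, with one upright bare-metal post in its middle, 14 mm in diameter, its top 65 mm above the plate's underside, tapering over the last 9 mm. Stands on the 3 mm bench mat. Origin: under the post, at the underside of the plate (top of the mat); z up along the post
- red_stand: storage stand for the brass gears, fixed to the bench: a square red base plate 90 x 90 mm, 10 mm thick, with one upright bare-metal post in its middle, 14 mm in diameter, its top 65 mm above the plate's underside, tapering over the last 9 mm. Stands on the 3 mm bench mat. Origin: under the post, at the underside of the plate (top of the mat); z up along the post
- valve_spring: small valve spring standing on end among the gears, 30 mm across, 42 mm high, loose; to be left alone. Origin: centre of its underside
- spark_plug: spark plug lying among the gears, 21 x 74 x 24 mm (long along its y), loose; to be left alone. Origin: centre of its underside
- black_tape: roll of black tape lying flat among the gears, 58 mm across, 19 mm high, loose; to be left alone. Origin: centre of its underside
Mind the look-alikes: they are no part of the job. Leave any turquoise look-alike of the steel_large alone.

How it is judged:
By the outcome, as a careful person would: the job done as asked, in the order asked, and still so for the second after the job is handed in, with the robot touching nothing.
It also fails if it takes over 109 s, if anything falls off the work surface, if the arm or the gripper's body presses on something with over 40 N, if the wrist force passes 120 N, or if a joint passes its speed limit or range.

## Working session

There is one attempt and no reset: what is moved stays moved. The work goes in short steps, Python scripts to look and compute and a tool call to move; the robot and the scene stay as the last step left them, time stands still between calls to the robot, and variables do not carry over. Pictures are saved under pics/ and viewed, and the job is handed in when it is done.

Besides the shell and the picture viewer there is one more tool, called after "Emit:" by a JSON object that holds its "fn" and its "kwargs", one argument or row to a line. step_arm: Moves the arm, as the interface text tells. Its arguments: {"type":"object","properties":{"increments":{"type":"array","items":{"type":"object","properties":{"translation":{"type":"array","items":{"type":"number"}},"dr":{"type":"array","items":{"type":"number"}}}}},"hand":{"type":"number"},"grip_force":{"type":"number"}},"required":["increments"]}

```bash
mkdir -p pics; ls
python3 - <<'E'
from workcell import r
import cv2
o=r.observe()
for k in ['time','qpos','ee_pos','tcp_rot','force','finger_gap']: print(k,o[k])
for n in ['scene','side','wrist']:
    p=r.capture(n); cv2.imwrite(f'pics/{n}0.png',p['pixels'][:,:,::-1]); print(n,p['shot'],p['intrinsics'],p['R'],p['t'])
E
```

```text
pics
time 0.0
qpos [75.00641443 18.43810211 -4.01517612 83.17695873  1.2954215  78.53999854
 -3.25958554]
ee_pos [ 176.78829298 -624.90859638  221.45429824]
tcp_rot [-90.00636346   0.10979202 -74.19646402]
force [-0.26762299 -0.67099897  0.02920133]
finger_gap 87.06478453751085
scene 1 [[369.21594862   0.         254.94032494]
 [  0.         369.21594862 195.84942913]
 [  0.           0.           1.        ]] [[-0.67938042 -0.73377432  0.00418289]
 [-0.50714171  0.46541272 -0.72539526]
 [ 0.53032964 -0.49494065 -0.68831985]] [428.52804831 327.40103457 569.60449531]
side 2 [[397.36346934   0.         254.32824293]
 [  0.         397.36346934 193.44406528]
 [  0.           0.           1.        ]] [[ 0.80612992 -0.59172872 -0.00341752]
 [-0.39924698 -0.53962532 -0.74121951]
 [ 0.43675669  0.59888366 -0.67125402]] [-495.71539822  270.25584251  692.71374592]
wrist 3 [[297.31863964   0.         257.516687  ]
 [  0.         297.31863964 193.79023237]
 [  0.           0.           1.        ]] [[ 0.27234964 -0.96219459 -0.00269174]
 [-0.92027649 -0.26129941  0.29122808]
 [-0.28092143 -0.07683872 -0.95664986]] [-649.2565723   -36.8365033   392.04017719]
```

View pics/scene0.png

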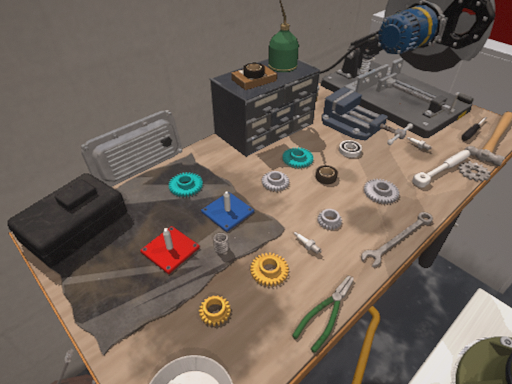

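View pics/side0.png

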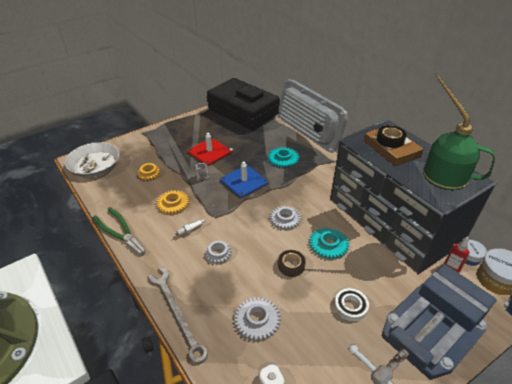

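View pics/wrist0.png

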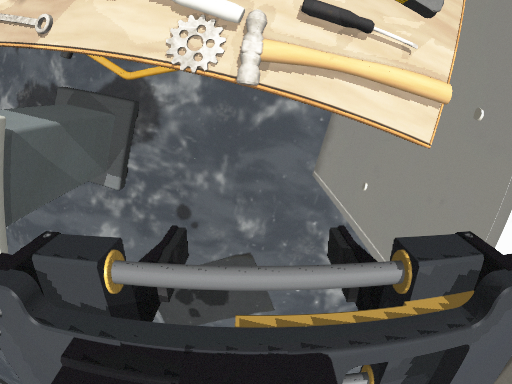

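```bash
cat > h.py <<'E'
import numpy as np,cv2
from workcell import r
def world(p,c): return p['R'].T@(np.array(c)-p['t'])
def ray(p,u,v,z):
    d=np.linalg.inv(p['intrinsics'])@[u,v,1]; d=p['R'].T@d; c=-p['R'].T@p['t']
    return c+d*(z-c[2])/d[2]
def proj(p,X):
    X=np.atleast_2d(X)@p['R'].T+p['t']; return (X@p['intrinsics'].T)[:,:2]/X[:,2:]
E
python3 - <<'E'
from h import *
np.set_printoptions(precision=1,suppress=True)
L="steel_large steel_medium steel_small brass_large brass_small blue_stand red_stand valve_spring spark_plug black_tape".split()
for n in ['scene','side']:
    p=r.capture(n)
    cv2.imwrite(f'pics/{n}_z.png',cv2.resize(p['pixels'][:,:,::-1],None,fx=4,fy=4,interpolation=cv2.INTER_CUBIC))
    np.savez(n+'.npz',**{k:p[k] for k in ['pixels','intrinsics','R','t']})
    print(n, -p['R'].T@p['t'])
    for l in L:
        for d in r.mark_of(p,l)[:4]:
            w=world(p,d['centre']);print(l,round(d['p'],2),w,proj(p,w)[0])
print(r.observe()['time'])
E
```

```text
scene [155.1 444.  627.8]
steel_large 0.86 [ 671.8 -193.6   -1.1] [296.2 158.8]
steel_large 0.78 [783.6  99.3   0.5] [185.2 186.3]
steel_large 0.66 [ 437.2 -250.2   -3.2] [380.4 192.5]
steel_medium 0.88 [644.9 -83.2   0.7] [274.9 180.8]
steel_small 0.77 [465.6 -73.5   1.9] [327. 220.]
brass_large 0.69 [457.9 116.9  -2.6] [270.4 269.8]
brass_small 0.91 [461.8 257.1  -0.1] [215.2 310.2]
blue_stand 0.76 [642.5  77.9   4.8] [227.3 210.4]
red_stand 0.57 [634.5 238.1   6.5] [171.5 248.5]
valve_spring 0.73 [567.6 161.   -1. ] [219.9 249.6]
spark_plug 0.71 [448.5  17.5  -0.9] [306.2 246.1]
black_tape 0.74 [463.4 -73.4  -0.9] [327.5 221.4]
black_tape 0.58 [ 570.  -193.9    2. ] [325.1 175.4]
side [ 205.  -562.3  663.6]
steel_large 0.88 [782.   96.1   4.4] [282.7 158. ]
steel_large 0.75 [ 671.6 -199.6    0.5] [329.5 243.6]
steel_large 0.74 [ 437.7 -248.3   -1.6] [256.5 317.9]
steel_medium 0.79 [640.5 -87.4   1.4] [285.6 219.7]
steel_small 0.73 [458.8 -76.7  -2. ] [216.6 254.3]
brass_large 0.71 [454.9 119.1  -0.3] [172.  203.6]
brass_large 0.51 [463.  256.6   1.8] [150.3 172.8]
brass_small 0.65 [459.4 255.    2.1] [149.2 173.6]
brass_small 0.62 [454.6 117.8   0. ] [172.2 203.9]
blue_stand 0.82 [636.1  79.3   4.7] [242.6 181.7]
red_stand 0.89 [635.6 240.3   2.7] [209.5 152.3]
valve_spring 0.56 [563.6 157.3   5.1] [202.4 176.7]
valve_spring 0.35 [634.  238.7   3.5] [209.3 152.6]
spark_plug 0.66 [451.7  16.4   2.3] [191.8 228.5]
black_tape 0.6 [ 564.6 -194.8    1.1] [290.4 265.5]
1.25
```

Run:
```python
from h import *
P={'steel_large':(437.5,-249.3,42.5),'steel_medium':(642.7,-85.3,35),'steel_small':(462.2,-75,27.5),'brass_large':(456.4,118,38.75),'brass_small':(460.6,256,28.75)}
S={'blue':(639.3,78.6),'red':(635,239.2)}
t=np.linspace(0,2*np.pi,60);
def circ(x,y,z,R): return np.c_[x+R*np.cos(t),y+R*np.sin(t),0*t+z]
tiles=[]
for n in ['scene','side']:
    p=dict(np.load(n+'.npz')); row=[]
    for k in list(P)+list(S):
        im=cv2.resize(p['pixels'][:,:,::-1],None,fx=5,fy=5,interpolation=cv2.INTER_CUBIC)
        def dr(X,c): cv2.polylines(im,[np.int32((proj(p,X)+.5)*5-.5)],True,c,1,cv2.LINE_AA)
        if k in P:
            x,y,R=P[k]; dr(circ(x,y,21,21),(0,0,255)); dr(circ(x,y,9,R),(0,255,0)); dr(circ(x,y,21,15),(255,0,255)); c=(x,y,10)
        else:
            x,y=S[k]; dr(circ(x,y,59,7),(0,255,0)); dr(circ(x,y,13,7),(0,255,0)); c=(x,y,35)
            dr(np.array([[x-45,y-45,13],[x-45,y+45,13],[x+45,y+45,13],[x+45,y-45,13]]),(0,255,255))
        u,v=np.int32((proj(p,c)[0]+.5)*5); row.append(im[v-100:v+100,u-100:u+100][:, :])
    tiles.append(row)
w=[cv2.resize(x,(190,190)) for row in tiles for x in row]
blank=np.zeros_like(w[0])
A=np.vstack([np.hstack(w[0:4]),np.hstack(w[7:11]),np.hstack(w[4:7]+[blank])])
A2=np.hstack(w[11:14]); 
A[380:,570:]=w[11]
cv2.imwrite('pics/ov.png',A); cv2.imwrite('pics/ov2.png',A2)
p=dict(np.load('scene.npz'));q=dict(np.load('side.npz'))
print(ray(p,250,148,0),ray(p,217,117,0),ray(p,318,118,0),ray(q,335,192,0),ray(q,413,262,0))
```

```text
[ 794.25058663 -132.10820657    0.        ] [ 988.20504188 -166.2604016     0.        ] [ 767.09987622 -399.5288783     0.        ] [801.75425927 -85.68657824   0.        ] [ 776.78223505 -338.9325296     0.        ]
```

View pics/ov.png

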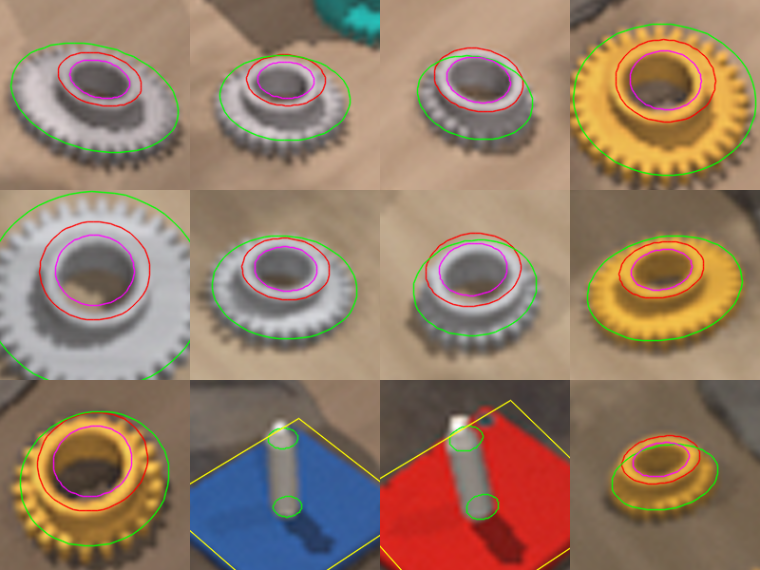

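View pics/ov2.png

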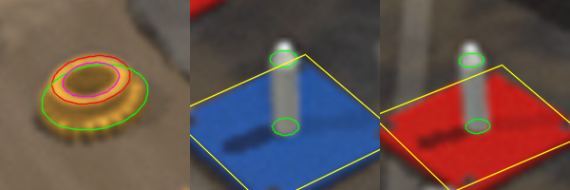

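```bash
cat >> h.py <<'E'
from scipy.spatial.transform import Rotation as Ro
def st():
    o=r.observe(); print('t',o['time'],'pos',np.round(o['ee_pos'],1),'rot',np.round(o['tcp_rot'],2),'F',np.round(o['force'],1),'gap',round(o['finger_gap'],1)); return o
def plan(*targets):
    """targets: (x,y,z,yaw); prints translation cm & rotvec deg in tool axes"""
    o=st(); R=Ro.from_euler('xyz',o['tcp_rot'],degrees=True)
    for x,y,z,w in targets:
        T=Ro.from_euler('xyz',[-90,0,w],degrees=True)
        print(np.round(R.inv().apply(np.array([x,y,z])-o['ee_pos'])/10,2), np.round((R.inv()*T).as_rotvec(degrees=True),1))
E
python3 - <<'E'
from h import *
plan((437,-249,130,0),(437,-249,180,0))
E
```

```text
t 1.25 pos [ 177.  -625.4  222.6] rot [-90.   -0.  -74.2] F [ 0.2  1.2 -0.2] gap 87.0
[-29.14   9.25  35.27] [  0.  -74.2   0. ]
[-29.14   4.25  35.27] [  0.  -74.2   0. ]
```

Emit:
{"fn": "step_arm", "kwargs": {
  "increments": [
    {"translation": [-29.1, 5, 35.3], "dr": [0, -74.2, 0]},
    {"translation": [-29.1, 5, 35.3], "dr": [0, -74.2, 0]},
    {"translation": [-29.1, 5, 35.3], "dr": [0, -74.2, 0]},
    {"translation": [-29.1, 5, 35.3], "dr": [0, -74.2, 0]},
    {"translation": [-29.1, 5, 35.3], "dr": [0, -74.2, 0]},
    {"translation": [-29.1, 5, 35.3], "dr": [0, -74.2, 0]},
    {"translation": [-29.1, 9.2, 35.3], "dr": [0, -74.2, 0]},
    {"translation": [-29.1, 9.2, 35.3], "dr": [0, -74.2, 0]},
    {"translation": [-29.1, 9.2, 35.3], "dr": [0, -74.2, 0]},
    {"translation": [-29.1, 9.2, 35.3], "dr": [0, -74.2, 0]}
  ],
  "hand": 1,
  "grip_force": 30
}}

```text
time: 2.5
ee_pos: [437.2, -250.4, 131.0]
tcp_rot: [-90.1, -0.0, -0.0]
force: [0.1, 0.4, 0.8]
finger_gap: 86.8
```

Run:
```python
from h import *
plan((437,-249,130,0),(437,-249,11,0))
p=r.capture('wrist'); cv2.imwrite('pics/w1.png',p['pixels'][:,:,::-1])
for l in ['steel_large']:
    for d in r.mark_of(p,l): print(d['p'],world(p,d['centre']))
```

```text
t 2.5 pos [ 437.2 -250.4  131. ] rot [-9.006e+01 -1.000e-02 -4.000e-02] F [0.1 0.4 0.8] gap 86.8
[-0.02  0.1   0.14] [ 0.1 -0.   0. ]
[-0.02 12.    0.15] [ 0.1 -0.   0. ]
0.95 [ 4.35636447e+02 -2.48282772e+02  4.94813337e-03]
0.82 [ 671.57492057 -201.12803247   -2.075211  ]
```

View pics/w1.png

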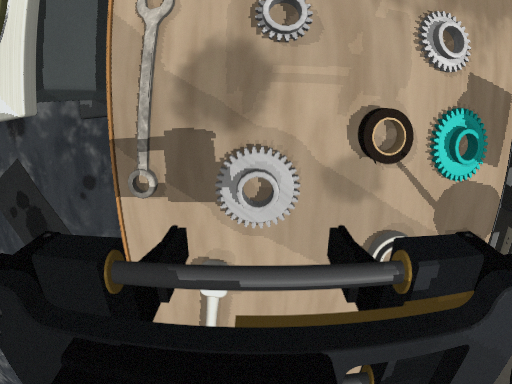

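Emit:
{"fn": "step_arm", "kwargs": {
  "increments": [
    {"translation": [-0.1, 5, 0.15], "dr": [0, 0, 0]},
    {"translation": [-0.1, 9, 0.15], "dr": [0, 0, 0]},
    {"translation": [-0.1, 11, 0.15], "dr": [0, 0, 0]},
    {"translation": [-0.1, 11.9, 0.15], "dr": [0, 0, 0]},
    {"translation": [-0.1, 11.9, 0.15], "dr": [0, 0, 0]},
    {"translation": [-0.1, 11.9, 0.15], "dr": [0, 0, 0]}
  ]
}}

```text
time: 3.35
ee_pos: [437.0, -250.6, 13.5]
tcp_rot: [-90.2, -0.1, -0.2]
force: [0.2, -0.7, -0.0]
finger_gap: 87.0
```

Emit:
{"fn": "step_arm", "kwargs": {
  "increments": [
    {"translation": [0, 0, 0], "dr": [0, 0, 0]},
    {"translation": [0, 0, 0], "dr": [0, 0, 0]},
    {"translation": [0, 0, 0], "dr": [0, 0, 0]},
    {"translation": [0, 0, 0], "dr": [0, 0, 0]},
    {"translation": [0, 0, 0], "dr": [0, 0, 0]},
    {"translation": [0, 0, 0], "dr": [0, 0, 0]},
    {"translation": [0, 0, 0], "dr": [0, 0, 0]},
    {"translation": [0, 0, 0], "dr": [0, 0, 0]}
  ],
  "hand": 0,
  "grip_force": 40
}}

```text
time: 4.35
ee_pos: [437.0, -250.5, 13.4]
tcp_rot: [-90.1, -0.2, -0.2]
force: [0.4, -0.1, -0.6]
finger_gap: 41.5
```

Emit:
{"fn": "step_arm", "kwargs": {
  "increments": [
    {"translation": [0, -3, 0], "dr": [0, 0, 0]},
    {"translation": [0, -8, 0], "dr": [0, 0, 0]},
    {"translation": [0, -12, 0], "dr": [0, 0, 0]},
    {"translation": [0, -12, 0], "dr": [0, 0, 0]}
  ]
}}

```text
time: 4.85
ee_pos: [438.6, -251.3, 136.4]
tcp_rot: [-90.4, -0.4, -0.2]
force: [-0.2, 0.6, -3.4]
finger_gap: 41.5
```

Run:
```python
from h import *
plan((639,78.6,125,0))
```

```text
t 4.85 pos [ 438.6 -251.3  136.4] rot [-90.37  -0.43  -0.19] F [-0.2  0.6 -3.4] gap 41.5
[19.92  1.08 33.06] [ 0.4 -0.2  0.4]
```

Emit:
{"fn": "step_arm", "kwargs": {
  "increments": [
    {"translation": [4, 0, 6], "dr": [0, 0, 0]},
    {"translation": [7, 0, 11], "dr": [0.4, -0.2, 0.4]},
    {"translation": [10, 0, 16], "dr": [0.4, -0.2, 0.4]},
    {"translation": [13, 0, 21], "dr": [0.4, -0.2, 0.4]},
    {"translation": [16, 0, 26], "dr": [0.4, -0.2, 0.4]},
    {"translation": [18, 0, 30], "dr": [0.4, -0.2, 0.4]},
    {"translation": [19.9, 0.5, 33], "dr": [0.4, -0.2, 0.4]},
    {"translation": [19.9, 0.5, 33], "dr": [0.4, -0.2, 0.4]},
    {"translation": [19.9, 0.5, 33], "dr": [0.4, -0.2, 0.4]}
  ]
}}

```text
time: 5.98
ee_pos: [637.5, 77.0, 128.9]
tcp_rot: [-90.0, 0.2, 0.0]
force: [-0.7, -1.5, -2.1]
finger_gap: 41.4
```

Run:
```python
from h import *
plan((639,78.6,125,0))
a=[]
for n in ['scene','side','wrist']:
    p=r.capture(n)
    for l in ['steel_large','blue_stand']:
        for d in r.mark_of(p,l)[:3]: print(n,l,round(d['p'],2),world(p,d['centre']).round(1))
    im=p['pixels'][:,:,::-1]
    if n!='wrist':
        u,v=np.int32(proj(p,(639,78,70))[0]); im=cv2.resize(im[v-50:v+50,u-65:u+65],None,fx=3,fy=3,interpolation=cv2.INTER_CUBIC)
    else: im=cv2.resize(im,(400,300))
    a.append(im)
b=np.hstack([a[0],a[1]]); c=np.zeros((300,b.shape[1],3),np.uint8); c[:,:400]=a[2]
cv2.imwrite('pics/p1.png',np.vstack([b,c])[:600])
```

```text
t 5.975 pos [637.5  77.  128.9] rot [-9.003e+01  1.700e-01  1.000e-02] F [-0.7 -1.5 -2.1] gap 41.4
[0.15 0.38 0.16] [ 0.   0.  -0.2]
scene steel_large 0.88 [785.4  97.4   1.3]
scene steel_large 0.75 [637.6  75.9 115.1]
scene steel_large 0.33 [642.1  79.6   2.7]
scene blue_stand 0.76 [641.5  77.1   2.3]
side steel_large 0.94 [ 671.  -201.8    3.6]
side steel_large 0.76 [639.1  75.  112.1]
side steel_large 0.7 [780.3  96.    2.6]
side blue_stand 0.57 [636.6  78.1   6.1]
side blue_stand 0.32 [462.5 256.1   2. ]
wrist steel_large 0.9 [637.7  77.7 113.2]
wrist steel_large 0.61 [784.4  93.4   2.3]
wrist blue_stand 0.9 [638.6  79.3   4.4]
```

View pics/p1.png

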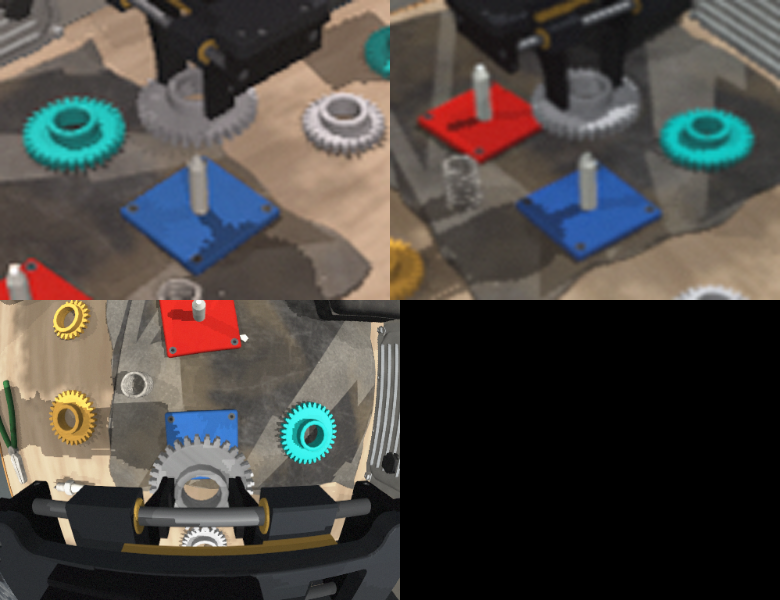

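Emit:
{"fn": "step_arm", "kwargs": {
  "increments": [
    {"translation": [0.1, 0, 0.2], "dr": [0, 0, 0]},
    {"translation": [0.1, 3, 0.2], "dr": [0, 0, 0]},
    {"translation": [0.1, 5, 0.2], "dr": [0, 0, 0]},
    {"translation": [0.1, 7, 0.2], "dr": [0, 0, 0]},
    {"translation": [0.1, 8.5, 0.2], "dr": [0, 0, 0]},
    {"translation": [0.1, 9.5, 0.2], "dr": [0, 0, 0]},
    {"translation": [0.1, 9.8, 0.2], "dr": [0, 0, 0]},
    {"translation": [0.1, 9.8, 0.2], "dr": [0, 0, 0]}
  ]
}}

```text
time: 7.42
ee_pos: [640.1, 79.7, 33.3]
tcp_rot: [-90.0, -0.1, -0.0]
force: [0.3, -0.4, -2.6]
finger_gap: 41.5
```

Emit:
{"fn": "step_arm", "kwargs": {
  "increments": [
    {"translation": [0, 0.4, 0], "dr": [0, 0, 0]},
    {"translation": [0, 0.6, 0], "dr": [0, 0, 0]},
    {"translation": [0, 0.7, 0], "dr": [0, 0, 0]},
    {"translation": [0, 0.7, 0], "dr": [0, 0, 0]}
  ]
}}

```text
time: 7.92
ee_pos: [640.2, 79.7, 26.5]
tcp_rot: [-90.0, -0.1, -0.0]
force: [-0.7, 0.1, -0.3]
finger_gap: 41.1
```

Emit:
{"fn": "step_arm", "kwargs": {
  "increments": [
    {"translation": [0, 0, 0], "dr": [0, 0, 0]},
    {"translation": [0, 0, 0], "dr": [0, 0, 0]},
    {"translation": [0, 0, 0], "dr": [0, 0, 0]},
    {"translation": [0, 0, 0], "dr": [0, 0, 0]},
    {"translation": [0, -2, 0], "dr": [0, 0, 0]},
    {"translation": [0, -7, 0], "dr": [0, 0, 0]},
    {"translation": [0, -11, 0], "dr": [0, 0, 0]},
    {"translation": [0, -11, 0], "dr": [0, 0, 0]}
  ],
  "hand": 0.8
}}

```text
time: 8.93
ee_pos: [642.9, 80.7, 142.4]
tcp_rot: [-89.9, -0.6, -0.0]
force: [1.4, 0.5, -0.3]
finger_gap: 69.7
```

```bash
cat >> h.py <<'E'
def look(name,c,labels,S=70):
    a=[]
    for n in ['scene','side','wrist']:
        p=r.capture(n)
        for l in labels:
            for d in r.mark_of(p,l)[:3]: print(n,l,round(d['p'],2),world(p,d['centre']).round(1))
        im=p['pixels'][:,:,::-1]
        if n!='wrist':
            u,v=np.int32(proj(p,c)[0]); u=max(u,65);v=max(v,50); im=cv2.resize(im[v-50:v+50,u-65:u+65],(390,300),interpolation=cv2.INTER_CUBIC)
        else: im=cv2.resize(im,(400,300))
        a.append(im)
    b=np.hstack([a[0],a[1]]); d=np.zeros((300,b.shape[1],3),np.uint8); d[:,:400]=a[2]
    cv2.imwrite(f'pics/{name}.png',np.vstack([b,d]))
E
python3 - <<'E'
from h import *
look('p2',(639,78,30),['steel_medium'])
plan((642,-86,110,0),(642,-86,12,0))
E
```

```text
scene steel_medium 0.85 [644.9 -83.9  -4. ]
scene steel_medium 0.66 [637.1 236.7   2.6]
side steel_medium 0.94 [ 6.372e+02 -8.730e+01 -3.000e-01]
wrist steel_medium 0.69 [640.4 -86.8  -0.9]
t 9.225 pos [639.2  79.4 135.3] rot [-9.e+01  5.e-02 -2.e-02] F [-0.4 -0.7 -0.1] gap 69.4
[  0.29   2.53 -16.54] [-0. -0. -0.]
[  0.3   12.33 -16.54] [-0. -0. -0.]
```

View pics/p2.png

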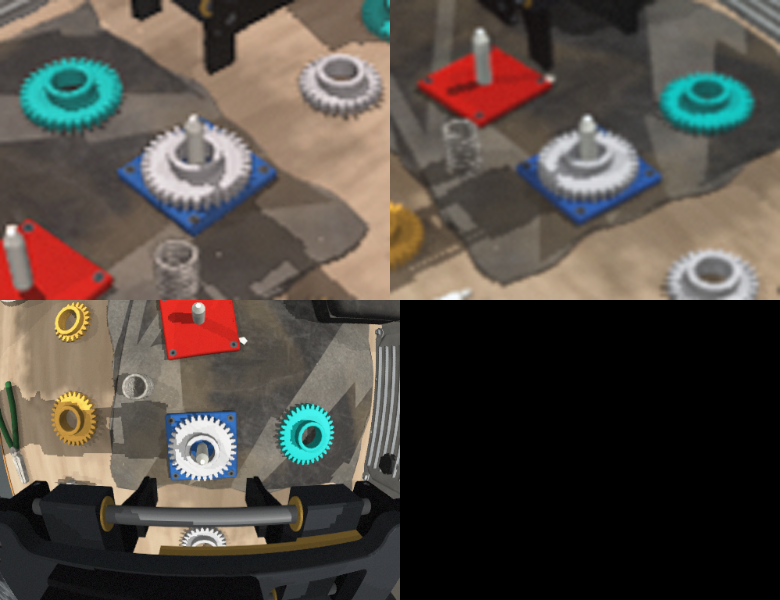

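Emit:
{"fn": "step_arm", "kwargs": {
  "increments": [
    {"translation": [0.2, 1, -5], "dr": [0, 0, 0]},
    {"translation": [0.2, 2, -11], "dr": [0, 0, 0]},
    {"translation": [0.2, 3, -16.5], "dr": [0, 0, 0]},
    {"translation": [0.2, 6, -16.5], "dr": [0, 0, 0]},
    {"translation": [0.2, 10, -16.5], "dr": [0, 0, 0]},
    {"translation": [0.2, 11.5, -16.5], "dr": [0, 0, 0]},
    {"translation": [0.2, 12.4, -16.5], "dr": [0, 0, 0]},
    {"translation": [0.2, 12.4, -16.5], "dr": [0, 0, 0]},
    {"translation": [0.2, 12.4, -16.5], "dr": [0, 0, 0]}
  ]
}}

```text
time: 10.35
ee_pos: [642.1, -85.5, 12.7]
tcp_rot: [-90.0, -0.1, -0.0]
force: [0.6, 0.9, -0.3]
finger_gap: 69.3
```

Emit:
{"fn": "step_arm", "kwargs": {
  "increments": [
    {"translation": [0, 0, 0], "dr": [0, 0, 0]},
    {"translation": [0, 0, 0], "dr": [0, 0, 0]},
    {"translation": [0, 0, 0], "dr": [0, 0, 0]},
    {"translation": [0, 0, 0], "dr": [0, 0, 0]},
    {"translation": [0, 0, 0], "dr": [0, 0, 0]},
    {"translation": [0, 0, 0], "dr": [0, 0, 0]}
  ],
  "hand": 0
}}

```text
time: 11.1
ee_pos: [642.4, -85.5, 13.0]
tcp_rot: [-90.0, -0.1, -0.0]
force: [-0.7, -0.4, 2.1]
finger_gap: 42.7
```

Emit:
{"fn": "step_arm", "kwargs": {
  "increments": [
    {"translation": [0, -3, 0], "dr": [0, 0, 0]},
    {"translation": [0, -8, 0], "dr": [0, 0, 0]},
    {"translation": [0, -12.5, 0], "dr": [0, 0, 0]},
    {"translation": [0, -13, 0], "dr": [0, 0, 0]},
    {"translation": [0, -13, 3], "dr": [0, 0, 0]},
    {"translation": [0, -13, 8], "dr": [0, 0, 0]},
    {"translation": [0, -13, 13], "dr": [0, 0, 0]},
    {"translation": [0, -13, 16.4], "dr": [0, 0, 0]},
    {"translation": [0, -13, 16.4], "dr": [0, 0, 0]},
    {"translation": [0, -13, 16.4], "dr": [0, 0, 0]}
  ]
}}

```text
time: 12.35
ee_pos: [641.4, 77.2, 141.1]
tcp_rot: [-90.1, 0.0, -0.0]
force: [0.7, -0.4, -2.3]
finger_gap: 42.9
```

Run:
```python
from h import *
look('p3',(639,78,70),['steel_medium','steel_large'])
plan((639,78.6,60,0))
```

```text
scene steel_medium 0.93 [643.2  80.1 131.9]
scene steel_large 0.92 [7.868e+02 9.880e+01 4.000e-01]
scene steel_large 0.84 [638.4  79.7  12.8]
scene steel_large 0.73 [ 675.7 -193.4   -1.6]
side steel_medium 0.76 [639.4  74.1 129.8]
side steel_large 0.94 [ 670.2 -200.8    3.7]
side steel_large 0.86 [638.9  79.1  10.9]
side steel_large 0.62 [780.3 100.1   2.8]
wrist steel_medium 0.97 [641.5  76.1 133.7]
wrist steel_large 0.7 [637.2  82.7  13.3]
t 12.8 pos [642.2  78.1 143. ] rot [-9.003e+01 -1.200e-01 -5.000e-02] F [-0.3  0.8 -1.8] gap 43.0
[-0.34  8.29  0.06] [ 0.  -0.   0.1]
```

View pics/p3.png

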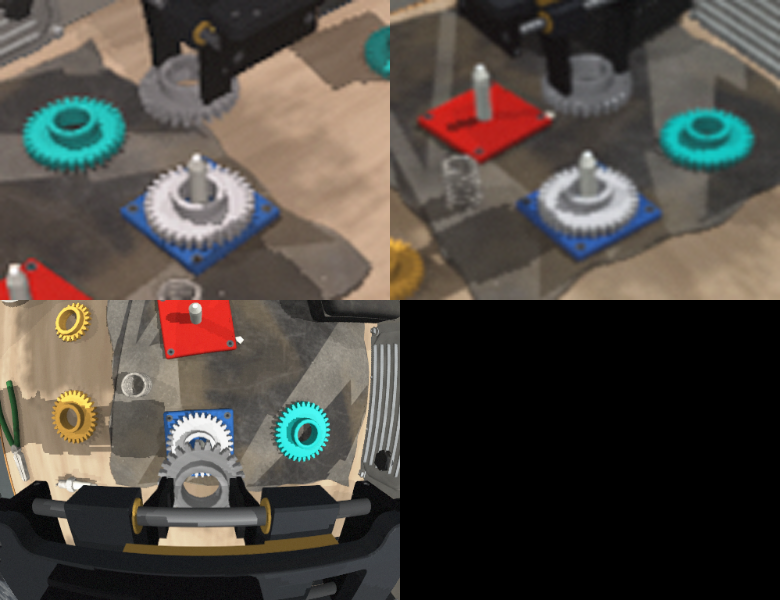

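Emit:
{"fn": "step_arm", "kwargs": {
  "increments": [
    {"translation": [-0.3, 0, 0.15], "dr": [0, 0, 0]},
    {"translation": [-0.3, 3, 0.15], "dr": [0, 0, 0]},
    {"translation": [-0.3, 5, 0.15], "dr": [0, 0, 0]},
    {"translation": [-0.3, 7, 0.15], "dr": [0, 0, 0]},
    {"translation": [-0.3, 8.2, 0.15], "dr": [0, 0, 0]},
    {"translation": [-0.3, 8.9, 0.15], "dr": [0, 0, 0]},
    {"translation": [-0.3, 9.1, 0.15], "dr": [0, 0, 0]},
    {"translation": [-0.3, 9.1, 0.15], "dr": [0, 0, 0]}
  ]
}}

```text
time: 13.8
ee_pos: [639.8, 79.7, 52.4]
tcp_rot: [-90.0, -0.2, -0.0]
force: [0.2, -1.3, -1.2]
finger_gap: 42.5
```

Emit:
{"fn": "step_arm", "kwargs": {
  "increments": [
    {"translation": [0, 0.3, 0], "dr": [0, 0, 0]},
    {"translation": [0, 0.5, 0], "dr": [0, 0, 0]},
    {"translation": [0, 0.5, 0], "dr": [0, 0, 0]},
    {"translation": [0, 0.5, 0], "dr": [0, 0, 0]}
  ]
}}

```text
time: 14.3
ee_pos: [639.9, 79.7, 47.5]
tcp_rot: [-90.0, -0.2, -0.0]
force: [0.9, 0.2, -1.9]
finger_gap: 42.7
```

Emit:
{"fn": "step_arm", "kwargs": {
  "increments": [
    {"translation": [0, 0.1, 0], "dr": [0, 0, 0]},
    {"translation": [0, 0.1, 0], "dr": [0, 0, 0]}
  ]
}}

```text
time: 14.55
ee_pos: [640.1, 79.7, 47.0]
tcp_rot: [-90.0, -0.2, -0.0]
force: [-1.7, 0.5, 2.1]
finger_gap: 42.8
```

Contact; release and rise.

Emit:
{"fn": "step_arm", "kwargs": {
  "increments": [
    {"translation": [0, 0, 0], "dr": [0, 0, 0]},
    {"translation": [0, 0, 0], "dr": [0, 0, 0]},
    {"translation": [0, 0, 0], "dr": [0, 0, 0]},
    {"translation": [0, 0, 0], "dr": [0, 0, 0]},
    {"translation": [0, -2, 0], "dr": [0, 0, 0]},
    {"translation": [0, -6, 0], "dr": [0, 0, 0]},
    {"translation": [0, -9, 0], "dr": [0, 0, 0]},
    {"translation": [0, -9, 0], "dr": [0, 0, 0]}
  ],
  "hand": 0.8
}}

```text
time: 15.55
ee_pos: [642.1, 80.6, 141.5]
tcp_rot: [-90.0, -0.6, -0.0]
force: [-0.0, 0.2, 0.4]
finger_gap: 69.8
```

Run:
```python
from h import *
look('p4',(639,78,30),['steel_small'])
plan((461,-75.5,110,0),(461,-75.5,11,0))
```

```text
scene steel_small 0.77 [ 4.64e+02 -7.39e+01 -1.00e-01]
scene steel_small 0.57 [564.5 161.8   3.2]
side steel_small 0.67 [459.1 -78.7  -4.8]
t 15.85 pos [639.   79.5 135.8] rot [-9.003e+01 -8.000e-02 -5.000e-02] F [0.7 0.  1.2] gap 69.7
[-17.79   2.56 -15.51] [ 0.  -0.   0.1]
[-17.81  12.46 -15.51] [ 0.  -0.   0.1]
```

View pics/p4.png

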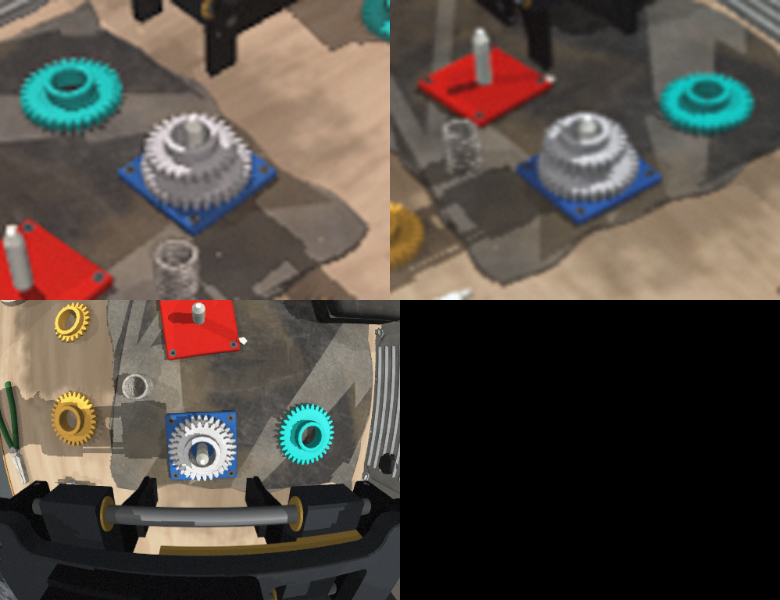

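Emit:
{"fn": "step_arm", "kwargs": {
  "increments": [
    {"translation": [-4.5, 0, -4], "dr": [0, 0, 0]},
    {"translation": [-9, 1, -8], "dr": [0, 0, 0]},
    {"translation": [-13.5, 2, -12], "dr": [0, 0, 0]},
    {"translation": [-17.8, 3, -15.5], "dr": [0, 0, 0]},
    {"translation": [-17.8, 6, -15.5], "dr": [0, 0, 0]},
    {"translation": [-17.8, 10, -15.5], "dr": [0, 0, 0]},
    {"translation": [-17.8, 11.5, -15.5], "dr": [0, 0, 0]},
    {"translation": [-17.8, 12.4, -15.5], "dr": [0, 0, 0]},
    {"translation": [-17.8, 12.4, -15.5], "dr": [0, 0, 0]},
    {"translation": [-17.8, 12.4, -15.5], "dr": [0, 0, 0]}
  ]
}}

```text
time: 17.1
ee_pos: [462.1, -75.4, 12.6]
tcp_rot: [-90.1, -0.2, -0.0]
force: [-0.4, -0.1, 0.3]
finger_gap: 69.6
```

Emit:
{"fn": "step_arm", "kwargs": {
  "increments": [
    {"translation": [0, 0, 0], "dr": [0, 0, 0]},
    {"translation": [0, 0, 0], "dr": [0, 0, 0]},
    {"translation": [0, 0, 0], "dr": [0, 0, 0]},
    {"translation": [0, 0, 0], "dr": [0, 0, 0]},
    {"translation": [0, 0, 0], "dr": [0, 0, 0]},
    {"translation": [0, 0, 0], "dr": [0, 0, 0]}
  ],
  "hand": 0
}}

```text
time: 17.85
ee_pos: [462.2, -75.5, 12.7]
tcp_rot: [-90.1, -0.2, -0.0]
force: [-0.2, -0.1, 2.0]
finger_gap: 42.4
```

Emit:
{"fn": "step_arm", "kwargs": {
  "increments": [
    {"translation": [0, -3, 0], "dr": [0, 0, 0]},
    {"translation": [0, -8, 0], "dr": [0, 0, 0]},
    {"translation": [0, -13, 0], "dr": [0, 0, 0]},
    {"translation": [4.5, -13, 4], "dr": [0, 0, 0]},
    {"translation": [9, -13, 8], "dr": [0, 0, 0]},
    {"translation": [13.5, -13, 12], "dr": [0, 0, 0]},
    {"translation": [17.7, -13, 15.5], "dr": [0, 0, 0]},
    {"translation": [17.7, -13, 15.5], "dr": [0, 0, 0]},
    {"translation": [17.7, -13, 15.5], "dr": [0, 0, 0]}
  ]
}}

```text
time: 18.98
ee_pos: [638.0, 79.3, 142.0]
tcp_rot: [-90.1, -0.1, -0.0]
force: [0.4, -0.5, -1.4]
finger_gap: 42.4
```

Run:
```python
from h import *
look('p5',(639,78,70),['steel_small','steel_medium'])
plan((639,79,100,0))
```

```text
scene steel_small 0.65 [640.9  82.3 127.4]
scene steel_medium 0.63 [641.9  81.6  34. ]
scene steel_medium 0.34 [636.4 236.7   3.7]
side steel_small 0.54 [636.   74.8 127.3]
side steel_small 0.15 [461.1 256.7   1. ]
side steel_medium 0.91 [634.5  77.8  33.8]
wrist steel_small 0.63 [638.6  74.1 131.5]
wrist steel_small 0.42 [637.2  79.7  33.7]
wrist steel_medium 0.83 [638.7  80.3  33.2]
t 19.425 pos [638.8  79.  143.5] rot [-9.009e+01 -2.100e-01 -7.000e-02] F [ 0.1  0.1 -1.2] gap 42.1
[0.   4.35 0.01] [ 0.1 -0.1  0.2]
```

View pics/p5.png

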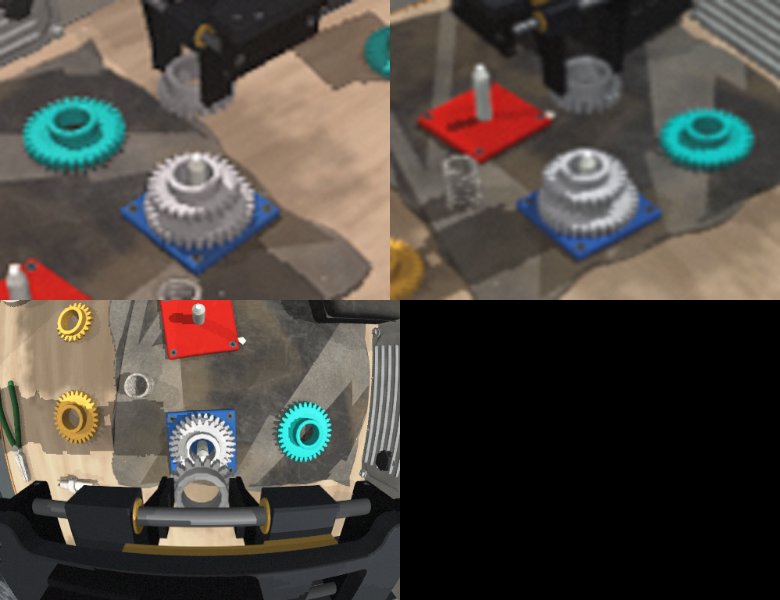

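Emit:
{"fn": "step_arm", "kwargs": {
  "increments": [
    {"translation": [0, 0, 0.15], "dr": [0, 0, 0]},
    {"translation": [0, 3, 0.15], "dr": [0, 0, 0]},
    {"translation": [0, 5, 0.15], "dr": [0, 0, 0]},
    {"translation": [0, 6.3, 0.15], "dr": [0, 0, 0]},
    {"translation": [0, 7, 0.15], "dr": [0, 0, 0]},
    {"translation": [0, 7, 0.15], "dr": [0, 0, 0]},
    {"translation": [0, 7, 0.15], "dr": [0, 0, 0]}
  ]
}}

```text
time: 20.3
ee_pos: [639.7, 80.6, 74.3]
tcp_rot: [-90.1, -0.3, -0.1]
force: [-0.3, -0.7, -1.4]
finger_gap: 42.5
```

Emit:
{"fn": "step_arm", "kwargs": {
  "increments": [
    {"translation": [0, 0.4, 0], "dr": [0, 0, 0]},
    {"translation": [0, 0.6, 0], "dr": [0, 0, 0]},
    {"translation": [0, 0.65, 0], "dr": [0, 0, 0]},
    {"translation": [0, 0.65, 0], "dr": [0, 0, 0]}
  ]
}}

```text
time: 20.8
ee_pos: [639.7, 80.5, 67.8]
tcp_rot: [-90.1, -0.3, -0.1]
force: [0.0, 0.4, -0.5]
finger_gap: 42.3
```

Emit:
{"fn": "step_arm", "kwargs": {
  "increments": [
    {"translation": [0, 0, 0], "dr": [0, 0, 0]},
    {"translation": [0, 0, 0], "dr": [0, 0, 0]},
    {"translation": [0, 0, 0], "dr": [0, 0, 0]},
    {"translation": [0, 0, 0], "dr": [0, 0, 0]},
    {"translation": [0, -2, 0], "dr": [0, 0, 0]},
    {"translation": [0, -6, 0], "dr": [0, 0, 0]},
    {"translation": [0, -7, 0], "dr": [0, 0, 0]},
    {"translation": [0, -7, 0], "dr": [0, 0, 0]}
  ],
  "hand": 0.8
}}

```text
time: 21.8
ee_pos: [640.0, 80.8, 139.3]
tcp_rot: [-90.1, -0.4, -0.1]
force: [-0.5, 0.4, 0.2]
finger_gap: 69.5
```

Run:
```python
from h import *
look('p6',(639,78,30),['brass_large','steel_small'])
plan((455.8,118,110,0),(455.8,118,11,0))
```

```text
scene brass_large 0.79 [461.9 119.7   3. ]
scene steel_small 0.83 [643.2  83.   56.3]
side steel_small 0.6 [638.6  76.5  52.4]
side steel_small 0.41 [562.8 156.3   3.4]
wrist brass_large 0.9 [455.7 118.5   1.7]
wrist steel_small 0.61 [640.7  76.   58.2]
t 22.25 pos [639.   80.6 137.3] rot [-9.008e+01 -2.400e-01 -7.000e-02] F [1.1 0.2 0.2] gap 69.5
[-18.34   2.65   3.72] [ 0.1 -0.1  0.2]
[-18.38  12.55   3.73] [ 0.1 -0.1  0.2]
```

View pics/p6.png

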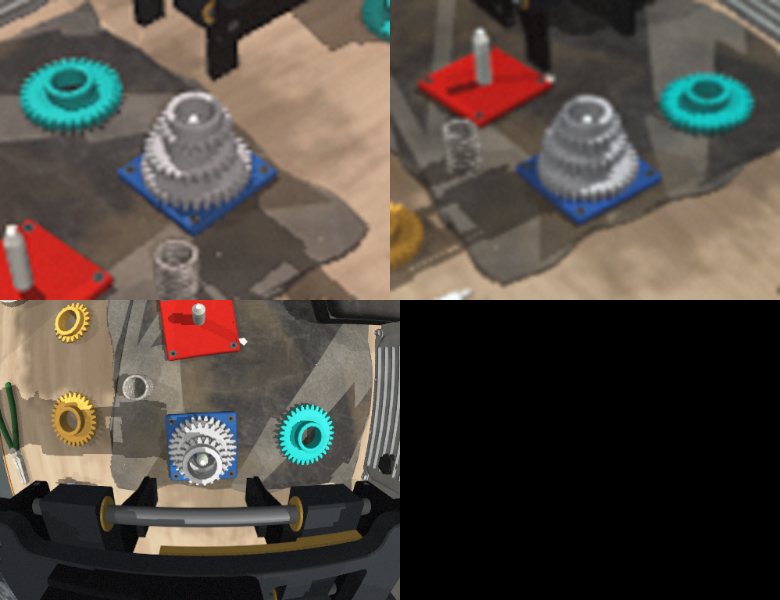

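Emit:
{"fn": "step_arm", "kwargs": {
  "increments": [
    {"translation": [-5, 0, 1], "dr": [0, 0, 0]},
    {"translation": [-10, 0, 2], "dr": [0, 0, 0]},
    {"translation": [-15, 1, 3], "dr": [0, 0, 0]},
    {"translation": [-18.3, 3, 3.75], "dr": [0, -0.1, 0.2]},
    {"translation": [-18.3, 6, 3.75], "dr": [0, -0.1, 0.2]},
    {"translation": [-18.3, 10, 3.75], "dr": [0, -0.1, 0.2]},
    {"translation": [-18.3, 11.7, 3.75], "dr": [0, -0.1, 0.2]},
    {"translation": [-18.3, 12.5, 3.75], "dr": [0, -0.1, 0.2]},
    {"translation": [-18.3, 12.5, 3.75], "dr": [0, -0.1, 0.2]},
    {"translation": [-18.3, 12.5, 3.75], "dr": [0, -0.1, 0.2]}
  ]
}}

```text
time: 23.5
ee_pos: [457.6, 118.5, 12.5]
tcp_rot: [-90.1, -0.1, 0.0]
force: [0.0, -0.2, -0.2]
finger_gap: 69.8
```

Emit:
{"fn": "step_arm", "kwargs": {
  "increments": [
    {"translation": [0, 0, 0], "dr": [0, 0, 0]},
    {"translation": [0, 0, 0], "dr": [0, 0, 0]},
    {"translation": [0, 0, 0], "dr": [0, 0, 0]},
    {"translation": [0, 0, 0], "dr": [0, 0, 0]},
    {"translation": [0, 0, 0], "dr": [0, 0, 0]},
    {"translation": [0, 0, 0], "dr": [0, 0, 0]}
  ],
  "hand": 0
}}

```text
time: 24.25
ee_pos: [457.8, 118.4, 12.6]
tcp_rot: [-90.1, -0.2, 0.0]
force: [-0.0, -0.2, 2.8]
finger_gap: 42.4
```

Emit:
{"fn": "step_arm", "kwargs": {
  "increments": [
    {"translation": [0, -3, 0], "dr": [0, 0, 0]},
    {"translation": [0, -8, 0], "dr": [0, 0, 0]},
    {"translation": [0, -13, 0], "dr": [0, 0, 0]},
    {"translation": [4.5, -13, 3], "dr": [0, 0, 0]},
    {"translation": [9, -13, 6], "dr": [0, 0, 0]},
    {"translation": [13.5, -13, 9], "dr": [0, 0, 0]},
    {"translation": [17.8, -13, 12], "dr": [0, 0, 0]},
    {"translation": [17.8, -13, 12], "dr": [0, 0, 0]},
    {"translation": [17.8, -13, 12], "dr": [0, 0, 0]}
  ]
}}

```text
time: 25.38
ee_pos: [634.3, 238.7, 141.7]
tcp_rot: [-90.1, -0.0, 0.1]
force: [-0.2, -1.1, -2.1]
finger_gap: 42.5
```

Run:
```python
from h import *
look('p7',(635,239,70),['brass_large','red_stand'])
plan((635,239,100,0))
```

```text
scene brass_large 0.75 [636.  236.3 127.7]
scene red_stand 0.82 [635.2 240.8   4. ]
side brass_large 0.92 [632.6 238.9 131.8]
wrist brass_large 0.83 [631.9 237.8 131.2]
wrist red_stand 0.68 [635.1 241.6   6.1]
t 25.825 pos [635.4 238.2 143.4] rot [-90.1   -0.21   0.  ] F [-0.   0.3 -2.4] gap 42.8
[-0.06  4.34  0.09] [0.1 0.  0.2]
```

View pics/p7.png

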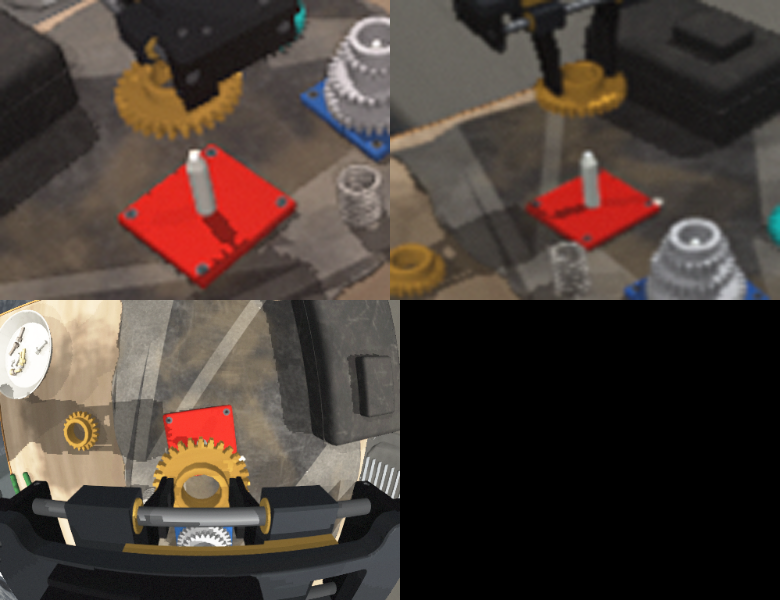

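Run:
```python
from h import *
p=dict(np.load('scene.npz'));q=dict(np.load('side.npz'))
for z in (0,60,80,100): print(z,ray(p,125,190,z)[:2],ray(p,62,243,z)[:2],ray(q,243,113,z)[:2],ray(q,208,97,z)[:2])
print(ray(p,126,210,0),ray(p,60,262,0),ray(q,243,128,0))
```

```text
0 [874.6430856  218.09515555] [812.88356003 402.25614073] [834.82659242 360.92271099] [799.25706507 517.43381198]
60 [805.87148556 239.6849617 ] [750.01468751 406.2445792 ] [777.87785492 277.44589741] [745.52432231 419.80615315]
80 [782.94761887 246.88156375] [729.05839668 407.57405869] [758.89494242 249.62029289] [727.61340805 387.2636002 ]
100 [760.02375219 254.0781658 ] [708.10210584 408.90353817] [739.91202992 221.79468836] [709.7024938  354.72104726]
[809.61006039 250.77803713   0.        ] [765.78660001 425.52179444   0.        ] [784.51514429 289.25540731   0.        ]
```

Emit:
{"fn": "step_arm", "kwargs": {
  "increments": [
    {"translation": [0, 0, 0.2], "dr": [0, 0, 0]},
    {"translation": [0, 3.5, 0.2], "dr": [0, 0, 0]},
    {"translation": [0, 6, 0.2], "dr": [0, 0, 0]},
    {"translation": [0, 8.5, 0.2], "dr": [0, 0, 0]},
    {"translation": [0, 10.2, 0.2], "dr": [0, 0, 0]},
    {"translation": [0, 11, 0.2], "dr": [0, 0, 0]},
    {"translation": [0, 11, 0.2], "dr": [0, 0, 0]},
    {"translation": [0, 11, 0.2], "dr": [0, 0, 0]}
  ]
}}

```text
time: 26.82
ee_pos: [636.5, 240.4, 34.5]
tcp_rot: [-90.1, -0.3, -0.0]
force: [-0.3, -0.2, -2.4]
finger_gap: 42.3
```

Emit:
{"fn": "step_arm", "kwargs": {
  "increments": [
    {"translation": [0, 0.4, 0], "dr": [0, 0, 0]},
    {"translation": [0, 0.7, 0], "dr": [0, 0, 0]},
    {"translation": [0, 0.85, 0], "dr": [0, 0, 0]},
    {"translation": [0, 0.85, 0], "dr": [0, 0, 0]}
  ]
}}

```text
time: 27.32
ee_pos: [636.5, 240.4, 25.9]
tcp_rot: [-90.1, -0.3, -0.0]
force: [0.0, -1.3, -1.2]
finger_gap: 42.3
```

Emit:
{"fn": "step_arm", "kwargs": {
  "increments": [
    {"translation": [0, 0.05, 0], "dr": [0, 0, 0]},
    {"translation": [0, 0.05, 0], "dr": [0, 0, 0]}
  ]
}}

```text
time: 27.58
ee_pos: [636.6, 240.4, 25.8]
tcp_rot: [-90.1, -0.3, -0.0]
force: [0.6, 0.7, 0.4]
finger_gap: 42.1
```

Emit:
{"fn": "step_arm", "kwargs": {
  "increments": [
    {"translation": [0, 0, 0], "dr": [0, 0, 0]},
    {"translation": [0, 0, 0], "dr": [0, 0, 0]},
    {"translation": [0, 0, 0], "dr": [0, 0, 0]},
    {"translation": [0, 0, 0], "dr": [0, 0, 0]},
    {"translation": [0, -2, 0], "dr": [0, 0, 0]},
    {"translation": [0, -7, 0], "dr": [0, 0, 0]},
    {"translation": [0, -11, 0], "dr": [0, 0, 0]},
    {"translation": [0, -11, 0], "dr": [0, 0, 0]}
  ],
  "hand": 0.8
}}

```text
time: 28.58
ee_pos: [638.3, 242.5, 141.8]
tcp_rot: [-89.9, -0.8, 0.0]
force: [0.4, -0.1, 0.8]
finger_gap: 69.6
```

Run:
```python
from h import *
look('p8',(635,239,30),['brass_small','brass_large'])
plan((460.6,256,110,0),(460.6,256,11,0))
```

```text
scene brass_small 0.95 [462.1 257.9  -1. ]
scene brass_small 0.68 [641.4  78.7   2.9]
scene brass_large 0.84 [636.1 240.7  12. ]
side brass_small 0.83 [462.6 256.9  -0.5]
side brass_large 0.94 [637.  241.8  16. ]
wrist brass_small 0.7 [461.6 253.2  -2.6]
wrist brass_large 0.91 [633.7 240.3  15. ]
t 29.025 pos [635.6 240.4 134.9] rot [-90.08  -0.22  -0.  ] F [ 0.2 -0.6 -0.7] gap 69.7
[-17.51   2.42   1.57] [ 0.1 -0.   0.2]
[-17.55  12.32   1.58] [ 0.1 -0.   0.2]
```

View pics/p8.png

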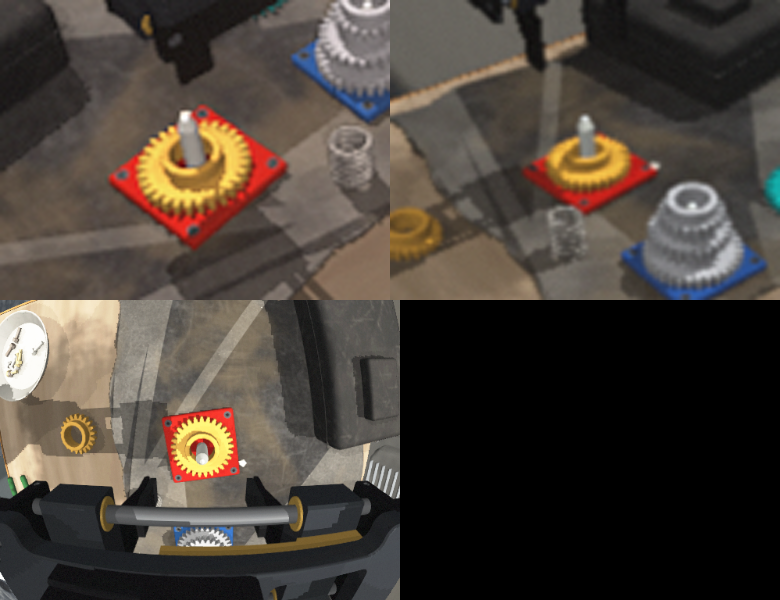

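Seated. Now the small brass gear at about (461.5, 256).

Emit:
{"fn": "step_arm", "kwargs": {
  "increments": [
    {"translation": [-5, 0, 0.5], "dr": [0, 0, 0]},
    {"translation": [-10, 0, 1], "dr": [0, 0, 0]},
    {"translation": [-15, 1, 1.5], "dr": [0, 0, 0]},
    {"translation": [-17.4, 3, 1.6], "dr": [0, 0, 0.2]},
    {"translation": [-17.4, 6, 1.6], "dr": [0, 0, 0.2]},
    {"translation": [-17.4, 10, 1.6], "dr": [0, 0, 0.2]},
    {"translation": [-17.4, 11.5, 1.6], "dr": [0, 0, 0.2]},
    {"translation": [-17.4, 12.3, 1.6], "dr": [0, 0, 0.2]},
    {"translation": [-17.4, 12.3, 1.6], "dr": [0, 0, 0.2]},
    {"translation": [-17.4, 12.3, 1.6], "dr": [0, 0, 0.2]}
  ]
}}

```text
time: 30.28
ee_pos: [462.9, 256.7, 12.3]
tcp_rot: [-90.0, -0.1, -0.0]
force: [0.8, -0.2, 0.2]
finger_gap: 70.2
```

Emit:
{"fn": "step_arm", "kwargs": {
  "increments": [
    {"translation": [0, 0, 0], "dr": [0, 0, 0]},
    {"translation": [0, 0, 0], "dr": [0, 0, 0]},
    {"translation": [0, 0, 0], "dr": [0, 0, 0]},
    {"translation": [0, 0, 0], "dr": [0, 0, 0]},
    {"translation": [0, 0, 0], "dr": [0, 0, 0]},
    {"translation": [0, 0, 0], "dr": [0, 0, 0]}
  ],
  "hand": 0
}}

```text
time: 31.02
ee_pos: [462.7, 256.8, 12.4]
tcp_rot: [-90.1, -0.1, 0.0]
force: [-1.0, -0.1, 3.6]
finger_gap: 41.7
```

Emit:
{"fn": "step_arm", "kwargs": {
  "increments": [
    {"translation": [0, -3, 0], "dr": [0, 0, 0]},
    {"translation": [0, -8, 0], "dr": [0, 0, 0]},
    {"translation": [0, -13, 0], "dr": [0, 0, 0]},
    {"translation": [5, -13, -0.5], "dr": [0, 0, 0]},
    {"translation": [10, -13, -1], "dr": [0, 0, 0]},
    {"translation": [15, -13, -1.5], "dr": [0, 0, 0]},
    {"translation": [17.4, -13, -1.5], "dr": [0, 0, 0]},
    {"translation": [17.4, -13, -1.5], "dr": [0, 0, 0]},
    {"translation": [17.4, -13, -1.5], "dr": [0, 0, 0]}
  ]
}}

```text
time: 32.15
ee_pos: [635.2, 242.5, 142.2]
tcp_rot: [-90.0, -0.0, 0.1]
force: [-0.1, 0.1, -1.0]
finger_gap: 41.0
```

Run:
```python
from h import *
look('p9',(635,239,70),['brass_small','brass_large'])
plan((635,240,100,0))
```

```text
scene brass_small 0.82 [637.1 244.4 127. ]
scene brass_small 0.5 [637.1  79.2  12.3]
scene brass_large 0.75 [636.3 239.9  14.6]
side brass_small 0.6 [635.5 241.6 129.7]
side brass_large 0.8 [635.5 242.2  12.7]
wrist brass_small 0.73 [636.8 236.3 131.4]
wrist brass_large 0.65 [633.8 240.2  12.7]
t 32.6 pos [636.4 241.8 142.9] rot [-90.07  -0.12   0.  ] F [ 0.1  0.5 -1.3] gap 41.3
[-0.15  4.29 -0.17] [0.1 0.  0.1]
```

View pics/p9.png

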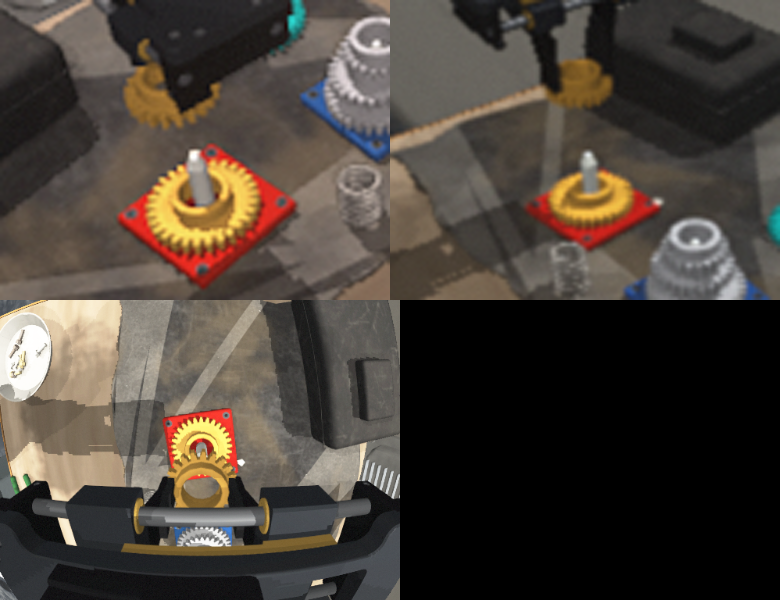

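Emit:
{"fn": "step_arm", "kwargs": {
  "increments": [
    {"translation": [-0.15, 0, -0.1], "dr": [0, 0, 0]},
    {"translation": [-0.15, 3, -0.1], "dr": [0, 0, 0]},
    {"translation": [-0.15, 5, -0.1], "dr": [0, 0, 0]},
    {"translation": [-0.15, 7, -0.1], "dr": [0, 0, 0]},
    {"translation": [-0.15, 8.4, -0.1], "dr": [0, 0, 0]},
    {"translation": [-0.15, 9, -0.1], "dr": [0, 0, 0]},
    {"translation": [-0.15, 9, -0.1], "dr": [0, 0, 0]},
    {"translation": [-0.15, 9, -0.1], "dr": [0, 0, 0]}
  ]
}}

```text
time: 33.6
ee_pos: [635.6, 241.1, 53.8]
tcp_rot: [-90.0, -0.2, 0.0]
force: [-0.2, 0.3, -0.6]
finger_gap: 41.4
```

Emit:
{"fn": "step_arm", "kwargs": {
  "increments": [
    {"translation": [0, 0.4, 0], "dr": [0, 0, 0]},
    {"translation": [0, 0.6, 0], "dr": [0, 0, 0]},
    {"translation": [0, 0.72, 0], "dr": [0, 0, 0]},
    {"translation": [0, 0.72, 0], "dr": [0, 0, 0]}
  ]
}}

```text
time: 34.1
ee_pos: [635.6, 241.1, 46.5]
tcp_rot: [-90.0, -0.2, 0.0]
force: [0.9, -0.1, -0.9]
finger_gap: 41.7
```

Emit:
{"fn": "step_arm", "kwargs": {
  "increments": [
    {"translation": [0, 0.05, 0], "dr": [0, 0, 0]},
    {"translation": [0, 0.05, 0], "dr": [0, 0, 0]}
  ]
}}

```text
time: 34.35
ee_pos: [635.7, 241.2, 46.5]
tcp_rot: [-90.0, -0.2, 0.0]
force: [-0.7, -0.6, 2.0]
finger_gap: 41.3
```

Emit:
{"fn": "step_arm", "kwargs": {
  "increments": [
    {"translation": [0, 0, 0], "dr": [0, 0, 0]},
    {"translation": [0, 0, 0], "dr": [0, 0, 0]},
    {"translation": [0, 0, 0], "dr": [0, 0, 0]},
    {"translation": [0, 0, 0], "dr": [0, 0, 0]},
    {"translation": [0, -2, 0], "dr": [0, 0, 0]},
    {"translation": [0, -7, 0], "dr": [0, 0, 0]},
    {"translation": [0, -11, 0], "dr": [0, 0, 0]},
    {"translation": [-5, -13, 0], "dr": [0, 0, 0]},
    {"translation": [-10, -13, 0], "dr": [0, 0, 0]},
    {"translation": [-10, -13, 0], "dr": [0, 0, 0]}
  ],
  "hand": 0.8
}}

```text
time: 35.6
ee_pos: [531.5, 242.7, 177.6]
tcp_rot: [-90.2, -0.3, 0.3]
force: [1.0, 0.7, -0.6]
finger_gap: 69.6
```

Run:
```python
from h import *
look('p10',(637,170,30),['brass_small','brass_large','steel_small','steel_medium','steel_large','valve_spring','spark_plug','black_tape'])
p=r.capture('scene'); cv2.imwrite('pics/s_end.png',p['pixels'][:,:,::-1])
st()
```

```text
scene brass_small 0.97 [636.  242.3  30.3]
scene brass_large 0.75 [638.4 241.3  11.7]
scene steel_medium 0.44 [641.9  80.   33.1]
scene steel_large 0.75 [ 671.9 -197.3   -2.3]
scene steel_large 0.59 [640.3  78.4  13.9]
scene steel_large 0.29 [637.5 239.    6.1]
scene valve_spring 0.74 [564.5 161.1   2.7]
scene spark_plug 0.62 [446.1  18.6  -0.7]
scene spark_plug 0.25 [637.3 243.5  30.3]
scene black_tape 0.61 [ 5.691e+02 -1.956e+02 -2.000e-01]
side brass_small 0.51 [635.7 241.6  35.1]
side brass_small 0.2 [ 562.3 -194.4    2.6]
side brass_large 0.73 [634.5 242.3  15.2]
side steel_small 0.56 [632.3  76.5  53.5]
side steel_medium 0.46 [638.3  80.7  35.2]
side steel_medium 0.45 [641.8  81.2  10. ]
side steel_large 0.91 [ 669.9 -202.1    0.7]
side steel_large 0.76 [781.   98.1  -1.5]
side steel_large 0.59 [639.4  79.8  13.9]
side valve_spring 0.67 [561.  158.5   1.6]
side spark_plug 0.75 [448.1  17.    2.3]
side black_tape 0.74 [634.  239.6   4. ]
side black_tape 0.63 [ 566.1 -195.2   -1.2]
wrist brass_small 0.77 [634.7 239.5  32.5]
wrist brass_large 0.89 [635.  237.7  14.9]
wrist steel_small 0.46 [641.3  76.   55.5]
wrist steel_medium 0.56 [638.7  80.6  35.3]
wrist steel_large 0.49 [636.2 241.4   3.2]
wrist valve_spring 0.82 [563.1 156.    2.1]
wrist valve_spring 0.63 [633.5 240.4  12.6]
wrist spark_plug 0.59 [445.6  14.5  -4.5]
wrist black_tape 0.51 [635.1 238.2  35.8]
t 37.0 pos [535.2 241.2 176.1] rot [-90.04  -0.2    0.  ] F [-0.1 -0.4 -0.3] gap 69.7
```

View pics/p10.png

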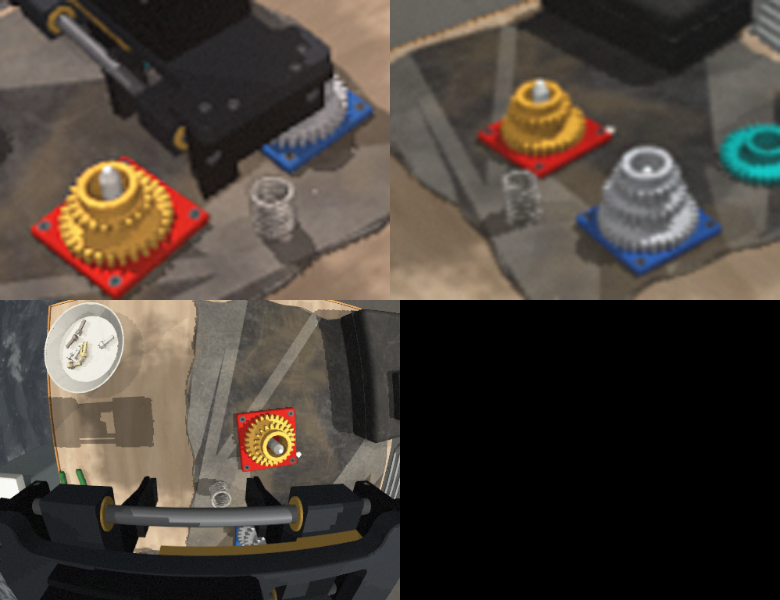

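View pics/s_end.png

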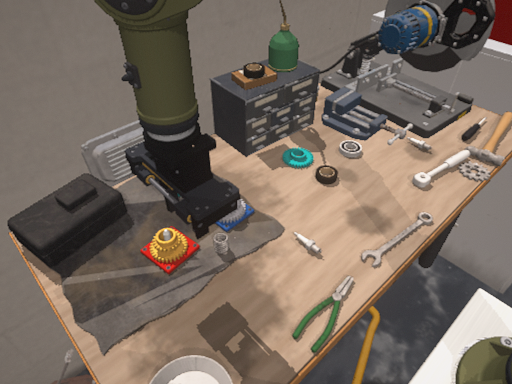

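Both stacks are seated flat and in the right order. The spring, the plug and the tape have not moved. Handing in.

Run:
```python
from workcell import r
print(r.job_done())
```

```text
the job is handed in; nothing more can be done
None
```

All five gears are on their stands, and I handed the job in at about 37 s of the 109 s allowed.

- **Blue stand:** the large, medium and small steel gears, bottom to top.
- **Red stand:** the larger brass gear with the smaller one on it.

**Last checks:** the final pictures show both stacks lying flat, hubs up, in the right order, with the gripper clear. The networks' heights for the undersides agree within a few mm of the expected 13, 34 and 55 mm. Every wrist force reading was below 4 N.

The spring, spark plug, tape and both turquoise look-alikes were found within a few mm of where they started.

**Disagreements:** the networks gave some low-confidence false labels, for example the tape or the spring reported at the red stand. The pictures contradicted these, so I ignored them. In the last scene-camera picture the gripper hid part of the blue stack. The side picture and an earlier clear scene picture show it complete.

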